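# Show the notched glass plate label up

## Robot

A 6-joint arm with a two-finger parallel gripper is mounted at the origin on the work surface. World frame = base frame: x ahead of the robot, y to its left, z up, the work surface at z = 0. Lengths are in mm, angles in rad, forces in N, time in s.
With the tool pointing down it reaches from about 350 to 975 mm from the base axis. Payload 7.1 kg.
Tool frame: the origin (TCP) lies on the front face of the gripper's body, between the roots of the fingers; the fingertips stand 80 mm ahead of it and the grasp point (between the pads) lies 61 mm ahead of it (env.tips_ahead is the distance from the TCP to the fingertips, in mm); z points along the fingers, y is the direction in which the jaws open and shut (so a half turn about z gives the same grasp; the last joint's range is limited). The gripper opens to 88 mm and grips with 3 to 60 N. Pads are 20 mm wide; open, the fingers measure 115 mm over their backs; the gripper's body (75 mm by 178 mm) begins 61 mm behind the grasp point.
Start: joints at [-1.125, 0.423, 1.63, -0, 1.089, -0.019], TCP at [280.167, -558.67, 302.675] pointing down, gripper open.
Joint ranges: [-3, 3], [-0.9, 2.11], [0.09, 2.58], [-1.31, 4.45], [0.11, 2.69], [-2.54, 2.54]. Speed limits (rad/s): [2.39, 2.39, 3.01, 3.14, 3.14, 3.14].

## Interface

Orientations are given as a unit quaternion [x, y, z, w].
In Python, from station import env, set_gripper, viewer, workorder gives the robot as it stands. Calls block until the motion is done:
- env.reach(position, orientation): joint-space move of the TCP to a pose.
- env.move_l(position, rot=None, rate=150, f_stop=None): straight line of the TCP; rot=None keeps the orientation; rate is the mean speed in mm/s. With f_stop (N) it stops when the force on the tool has changed by that much, and returns True; else False.
- env.move_joints(angles): joint-space move.
- set_gripper(opening): finger opening in mm; the grip force is fixed at half the most; returns when the fingers have stopped.
- env.hold(seconds).
- env.ik(position, orientation): joint angles nearest the present ones, or None.
- env.read_state(): the state.
- viewer.camera(name): name is "scene" or "top" or "wrist"; returns the picture (420x560x3 uint8, blue, green, red); there is no depth.
- viewer.camera_params(name): a dict with "fx", "fy", "cx", "cy" (pixels), "dist" ([k1, k2, p1, p2, k3] as OpenCV has them; the pictures are not rectified), "pose" (4x4, takes a point from camera to world coordinates); the wrist camera has in their place "tool_from_camera" (4x4, takes a point from camera to tool coordinates, whose origin is the TCP and whose axes are the flange's). Camera axes: x right, y up, looking along -z (the intrinsics and any distortion apply to the point x, -y, -z); pixel columns grow to the right and rows downward; lengths in mm; the calibration is good to about 2 mm. A picture is of the moment at which its call begins: read the wrist's pose just before it. camera_params takes no time and is no camera call.
A pose or a line that the arm cannot do raises env.IKError and nothing moves.
- workorder.sign_off(): hands the job in, once; it reports no verdict.
The state is a dict: "time_s": time; "qpos": joint angles; "dq": joint speeds; "tau": joint torques, N m; "tool_pos": TCP position; "orientation": TCP orientation; "force": force on the tool from outside, world axes, zero at the start; "wrist_torque": the same for the moment, N m; "width": finger opening in mm.
Only numpy, scipy, OpenCV 4.12 (cv2) and the standard library are available. Lean on these libraries where they do the work, as an engineer would, in place of code of your own. Each camera call takes 0.05 s, during which the arm holds its last target.

## Task

Three glass colour-test plates stand on edge in a wooden rack; take the one with a small notch cut out of a top corner, which marks its frosted label end, by its clear part, keeping the fingers off the frosted end. Lift it out and tip it by about 45 degrees or a little more so that its frosted label face looks up, with the frosted end over the middle of the grey viewing card and roughly 10 to 15 cm above it. Finish while still holding it there, without putting it down or letting go, and leave the other two plates, the jar and the bottle as they are.

Things in the scene. Friction and masses are not known exactly. Their poses are not given: they have to be found in the camera images.
- plate: notched glass plate, 120 long x 8 thick x 60 mm high, 0.11 to 0.18 kg, loose, standing on a long edge in a rack slot. Origin: middle of the lower edge. x runs along the length to the frosted end; z up to the top edge as it stands; y is the normal of the frosted face. Clear from x = -60 to 22 mm, frosted from there to 60; a grasp centred beyond x = 20 counts as on the frosted end
- label (a point): middle of the frosted end's length, on the frosted face: at x 41, y 4, z 25 mm in the plate's frame. The frosting is a matt white area on the +y face only. Seen standing with the notch at the upper left, the face towards you is the frosted one
- notch (a point): inner corner of the 14 x 14 mm square notch cut right through the top corner of the plate at the frosted end: at x 46, y 0, z 46 mm in the plate's frame
- rack: fixed wooden rack, base 150 x 206 x 8 mm, origin at the centre of its underside, turned any way round. Three slots along its x, at y = -75, 0, 75 mm, each 11 mm wide between rails 130 mm long and 6 mm wide, their tops 24 mm above the desk. Plates stand on the base, 8 mm above the desk, tops at 68 mm
- card: fixed grey viewing card lying on the desk, 180 (x) x 140 (y) x 3 mm, origin at the centre of its underside
- plain_a: glass plate of the same 120 x 8 x 60 mm, also frosted at one end but with no notch, loose in another slot; same axes, origin in the middle of its lower edge. Leave alone
- plain_b: second glass plate without a notch, as plain_a. Leave alone
- jar: closed jar with a brass lid, 68 mm across, 65 mm tall, origin at the centre of its underside. Leave alone
- bottle: small green glass bottle with a black cap, 56 mm across, 95 mm tall, origin at the centre of its underside. Leave alone
There are look-alikes about, which are no part of the job. What is shaped like the plate but blue or yellow is not meant.

How it is judged (in metres and radians):
On the way:
1. the notched plate is lifted clear of the rack in the fingers (height (world z) of plate above 0.045 m and contact force between the fingers and plate above 0.5 N and contact force between plate and rack below 0.05 N), for 0.1 s.
At the end, for the whole second after the job is handed in: plate held still, off rack and card; middle of frosted end within 50 mm of the card's centre (from above), 60 to 220 mm above the desk; frosted face's normal within 57 degrees of straight up; plain plates within 15 mm of start; jar and bottle upright (contact force between the fingers and plate above 0.5 N and contact force between plate and rack below 0.05 N and contact force between plate and card below 0.05 N and height (world z) of label between 0.06 and 0.22 m and horizontal distance between label and card below 0.05 m and angle between plate's own y axis and vertical below 1 rad and linear speed of plate below 0.04 m/s and distance of each of plain_a, plain_b from where it was at the start of the episode below 0.015 m and angle between each of jar, bottle's own z axis and vertical below 0.2 rad); the arm keeps its last pose, push and grip.
It fails at once if the fingers hold the plate on its frosted end (contact force between the fingers and plate above 0.5 N and x of the grasp point in the frame of plate above 0.02 m).
It fails at once if a plain plate is pulled out or displaced (distance of any of plain_a, plain_b from where it was at the start of the episode above 0.015 m).
It fails at once if the jar or the bottle is displaced (distance of any of jar, bottle from where it was at the start of the episode above 0.03 m).
It also fails if it takes over 37 s, if anything falls off the work surface, if the arm or the gripper's body presses on something with over 40 N, if the wrist force passes 120 N, or if a joint passes its speed limit or range.

## Working session

There is one attempt and no reset: what is moved stays moved. The work goes in short steps, each a Python script; the robot and the scene stay as the last script left them, time stands still between calls to the robot, and variables do not carry over. Pictures are saved under pics/ and viewed, and the job is handed in when it is done.

```bash
ls; mkdir -p pics; python3 - <<'E'
from station import env, set_gripper, viewer, workorder
import cv2
for n in ["scene","top","wrist"]:
    im=viewer.camera(n); cv2.imwrite(f"pics/{n}0.png",im)
    p=viewer.camera_params(n); print(n,{k:(v.tolist() if hasattr(v,'tolist') else v) for k,v in p.items()})
s=env.read_state(); print(s)
E
```

```text
pics
scene {'fx': 402.99094744295047, 'fy': 402.99094744295047, 'cx': 285.5309590828888, 'cy': 201.06406308022196, 'dist': [-0.07429287228949483, 0.0, 0.0, 0.0, 0.0], 'pose': [[-0.2965329116578452, -0.7876397011870926, 0.540085116826624, 1030.7205755155562], [0.9548813623626686, -0.2347978434613832, 0.18185586742884444, 261.91078952704527], [-0.016426080364294045, 0.5696434620179461, 0.8217277590930432, 827.9904014702566], [0.0, 0.0, 0.0, 1.0]]}
top {'fx': 392.31544978774843, 'fy': 392.31544978774843, 'cx': 286.26415782931804, 'cy': 210.87517160821645, 'dist': [-0.11466578389654315, 0.0, 0.0, 0.0, 0.0], 'pose': [[-0.011786894664295139, 0.991662063679757, -0.1283254478760101, 418.5743435552612], [-0.9997030325002119, -0.008949366049636292, 0.02266617870727296, 101.45976137649147], [0.021328758146062533, 0.1285545032494599, 0.9914730575110104, 1027.8624565988243], [0.0, 0.0, 0.0, 1.0]]}
wrist {'fx': 305.25497797285055, 'fy': 305.25497797285055, 'cx': 278.668948739349, 'cy': 211.5373267156166, 'dist': [-0.06610405644725441, 0.0, 0.0, 0.0, 0.0], 'tool_from_camera': [[-0.00010553605682000
[... 239 characters left out ...]
], [0.0, 0.0, 0.0, 1.0]]}
{'time_s': 0.15, 'qpos': array([-1.12496842e+00,  4.23706771e-01,  1.63044423e+00, -9.14419919e-06,
        1.08859125e+00, -1.89990181e-02]), 'dq': array([-0.00139487, -0.0020276 , -0.00349362,  0.00133865, -0.00028077,
       -0.00060412]), 'tau': array([-8.96361162e-04, -5.44981885e+01, -2.73919594e+01,  6.43948372e-02,
        2.04060489e-02, -7.44743352e-05]), 'tool_pos': array([ 280.05810431, -558.40120191,  302.08190919]), 'orientation': array([ 9.73112694e-01,  2.30328794e-01, -1.25699692e-04, -5.60904217e-04]), 'force': array([-0.16572977,  1.0597925 ,  0.2467324 ]), 'wrist_torque': array([-0.05584217, -0.04113175,  0.01015697]), 'width': 87.86192688627882}
```

View pics/scene0.png

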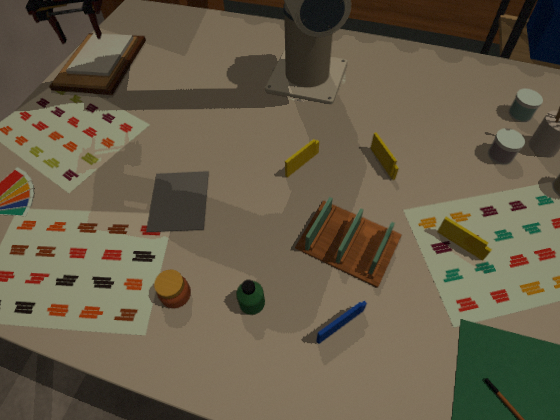

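View pics/top0.png

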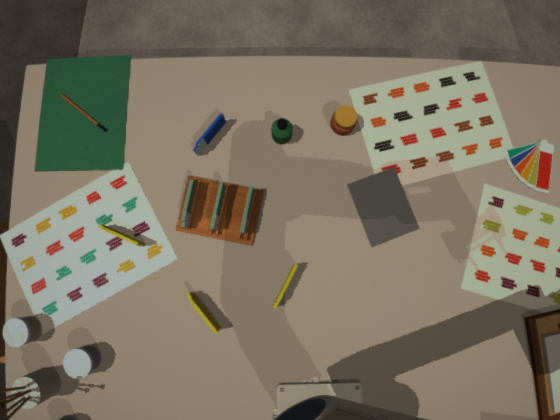

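The scene view shows three teal plates in the rack at about (320,225), (350,235) and (380,250). In the top view they are at (190,203), (218,208) and (247,211). I'll enlarge both views.

```bash
python3 - <<'E'
import cv2,numpy as np
a=cv2.imread("pics/scene0.png")[185:295,285:415]
b=cv2.imread("pics/top0.png")[165:255,165:275]
f=lambda x,s:cv2.resize(np.clip(x.astype(float)*1.6,0,255).astype(np.uint8),None,fx=s,fy=s,interpolation=cv2.INTER_CUBIC)
cv2.imwrite("pics/c1.png",f(a,5)); cv2.imwrite("pics/c2.png",f(b,6))
E
```

```text
(no output)
```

View pics/c1.png

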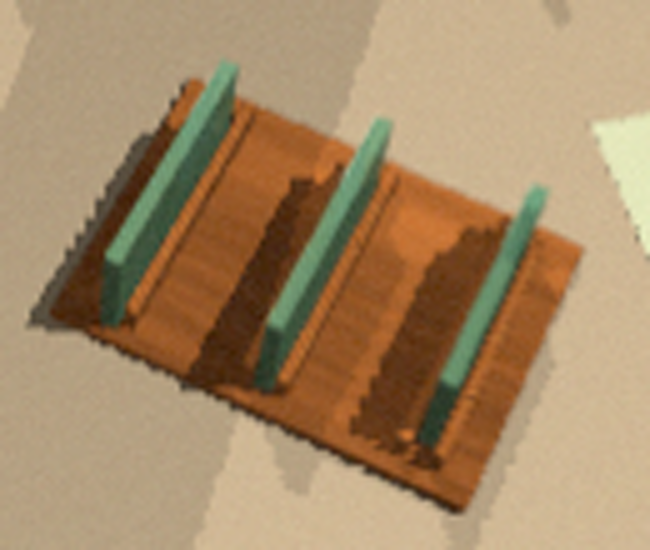

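View pics/c2.png

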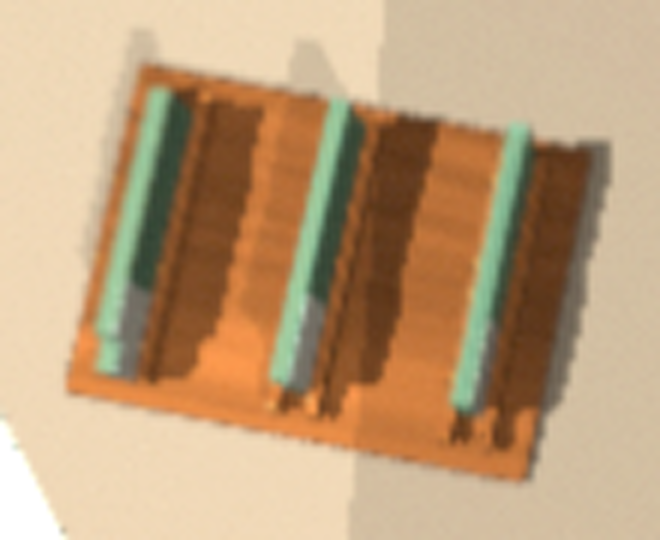

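Candidates in the top view: left plate (190,203) has a step at its lower end near (183,222), while middle (218,208) and right (247,211) have plain ends. Blue (210,132) and the yellows at (123,235), (204,312) and (286,286) are excluded by colour. The left plate is my choice. I'll localise it and check from the wrist camera.

```bash
cat > h.py <<'E'
import numpy as np, cv2
from scipy.spatial.transform import Rotation as R
from station import env, set_gripper, viewer, workorder
def campose(name,st=None):
    p=viewer.camera_params(name)
    if name!="wrist": return p,np.array(p["pose"])
    T=np.eye(4);T[:3,:3]=R.from_quat(st["orientation"]).as_matrix();T[:3,3]=st["tool_pos"]
    return p,T@np.array(p["tool_from_camera"])
def px2w(name,uv,z,st=None):
    p,T=campose(name,st); K=np.array([[p["fx"],0,p["cx"]],[0,p["fy"],p["cy"]],[0,0,1]])
    n=cv2.undistortPoints(np.array(uv,float).reshape(-1,1,2),K,np.array(p["dist"])).reshape(-1,2)
    d=np.c_[n[:,0],-n[:,1],-np.ones(len(n))]@T[:3,:3].T
    z=np.broadcast_to(z,len(n)); return T[:3,3]+d*((z-T[2,3])/d[:,2])[:,None]
def w2px(name,X,st=None):
    p,T=campose(name,st); K=np.array([[p["fx"],0,p["cx"]],[0,p["fy"],p["cy"]],[0,0,1]])
    c=(np.atleast_2d(X)-T[:3,3])@T[:3,:3]; c=c*[1,-1,-1]
    return cv2.projectPoints(c,np.zeros(3),np.zeros(3),K,np.array(p["dist"]))[0].reshape(-1,2)
def toolR(xax,zax):  # plate-x -> tool x, approach zax
    x=np.array(xax,float); z=np.array(zax,float); x/=np.linalg.norm(x); z/=np.linalg.norm(z)
    return R.from_matrix(np.c_[x,np.cross(z,x),z]).as_quat()
E
python3 - <<'E'
from h import *
np.set_printoptions(precision=1,suppress=True)
c=lambda x,y:(x/6+165-.42,y/6+165-.42)
P=px2w("top",[c(160,92),c(101,333),c(110,368),c(340,105),c(282,380),c(520,128),c(463,407)],[68,68,54,68,68,68,68]);print(P)
print(np.linalg.norm(P[3]-P[4]),np.linalg.norm(P[5]-P[6]),np.linalg.norm(P[0]-P[1]))
print("card",px2w("top",[(348,184),(395,165),(419,222),(371,246)],3))
print("jar,bottle",px2w("top",[(345,117),(282,125)],[65,95]))
E
```

```text
[[623.  316.1  68. ]
 [522.2 338.5  68. ]
 [509.1 337.8  54. ]
 [616.6 240.7  68. ]
 [502.3 263.4  68. ]
 [606.2 165.9  68. ]
 [490.6 189.2  68. ]]
116.55362973881084 117.89913615332266 103.17738418123987
card [[ 622.3  -88.1    3. ]
 [ 674.4 -219.4    3. ]
 [ 517.9 -277.5    3. ]
 [ 455.9 -144.     3. ]]
jar,bottle [[786.8 -75.5  65. ]
 [754.3  88.2  95. ]]
```

The sizes agree: plates come out at 117–118 mm (true 120), spacing is about 75 mm, and the notched plate's full-height edge is 103 mm (true 106). Next I'll look closer with the wrist camera and check IK for the tipped pose.

```bash
python3 - <<'E'
from h import *
np.set_printoptions(precision=2,suppress=True)
u=np.array([-.976,.217,0]);
o=np.array([564,329,8.])
g=o-12*u
for s in (1,-1):
    q=toolR(s*u,[0,0,-1])
    for z in (111,200,300): print(s,z,env.ik([g[0],g[1],z],q))
# final
C=np.array([567,-182,0.]); t=np.radians(50)
for s in (1,-1):
  for ya in range(0,360,30):
    d=np.array([np.cos(np.radians(ya)),np.sin(np.radians(ya)),0]); up=np.array([0,0,1.])
    py=np.cos(t)*d+np.sin(t)*up; pz=-np.sin(t)*d+np.cos(t)*up; px=np.cross(py,pz)
    lab=C+[0,0,125]; O=lab-41*px-4*py-25*pz
    tcp=O-12*px+42*pz+61*pz
    print(s,ya,tcp,env.ik(tcp,toolR(s*px,-pz)))
E
```

```text
1 111 [ 0.5   0.72  1.63 -0.    0.79 -0.85]
1 200 [ 0.5   0.6   1.61 -0.    0.94 -0.85]
1 300 [ 0.5   0.48  1.55 -0.    1.12 -0.85]
-1 111 [ 0.5   0.72  1.63 -0.    0.79  2.29]
-1 200 [ 0.5   0.6   1.61 -0.    0.94  2.29]
-1 300 [ 0.5   0.48  1.55 -0.    1.12  2.29]
1 0 [ 504.68 -129.    172.07] [-0.41  0.51  2.31  2.56  0.59  0.23]
1 30 [ 486.53 -167.26  172.07] [-0.68  0.55  2.17  1.55  0.8   0.56]
1 60 [ 489.94 -209.47  172.07] [-0.75  0.64  1.91  0.98  1.12  0.65]
1 90 [ 514.   -244.32  172.07] [-0.7   0.75  1.63  0.63  1.45  0.56]
1 120 [ 552.26 -262.47  172.07] [-0.59  0.86  1.37  0.35  1.72  0.36]
1 150 [ 594.47 -259.06  172.07] [-0.45  0.94  1.19  0.06  1.88  0.07]
1 180 [ 629.32 -235.    172.07] [-0.3   0.96  1.15 -0.24  1.88 -0.27]
1 210 [ 647.47 -196.74  172.07] [-0.15  0.92  1.24 -0.5   1.71 -0.55]
1 240 [ 644.06 -154.53  172.07] [-0.02  0.83  1.45 -0.74  1.43 -0.74]
1 270 [ 620.   -119.68  172.07] [ 0.07  0.71  1.73 -1.03  1.1  -0.81]
1 300 [ 581.74 -101.53  172.07] None
1 330 [ 539.53 -104.94  172.07] [-0.07  0.53  2.24  3.83  0.55 -0.31]
-1 0 [ 504.68 -129.    172.07] None
-1 30 [ 486.53 -167.26  172.07] None
-1 60 [ 489.94 -209.47  172.07] [-0.75  0.64  1.91  0.98  1.12 -2.49]
-1 90 [ 514.   -244.32  172.07] None
-1 120 [ 552.26 -262.47  172.07] None
-1 150 [ 594.47 -259.06  172.07] None
-1 180 [ 629.32 -235.    172.07] None
-1 210 [ 647.47 -196.74  172.07] None
-1 240 [ 644.06 -154.53  172.07] [-0.02  0.83  1.45 -0.74  1.43  2.41]
-1 270 [ 620.   -119.68  172.07] [ 0.07  0.71  1.73 -1.03  1.1   2.33]
-1 300 [ 581.74 -101.53  172.07] None
-1 330 [ 539.53 -104.94  172.07] None
```

```bash
python3 - <<'E'
from h import *
u=np.array([-.976,.217,0]); o=np.array([564,329,8.])
g=o-12*u
set_gripper(50)
env.reach([g[0],g[1],230],toolR(u,[0,0,-1])); env.hold(.3)
st=env.read_state(); im=viewer.camera("wrist"); cv2.imwrite("pics/w1.png",im)
import pickle; pickle.dump(st,open("st1.pkl","wb")); print(st["time_s"],st["tool_pos"],st["force"])
E
```

```text
4.4667 [575.86133376 326.15949583 230.01413158] [-0.14846202  0.15135743 -0.18924384]
```

View pics/w1.png

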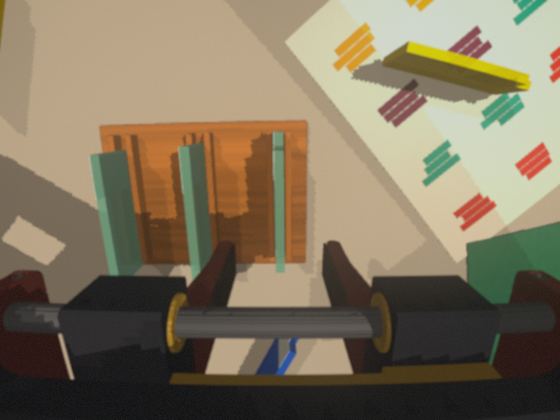

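```bash
python3 - <<'E'
import cv2
a=cv2.imread("pics/w1.png")[120:290,165:315]
cv2.imwrite("pics/w1c.png",cv2.resize(a,None,fx=3.5,fy=3.5,interpolation=cv2.INTER_CUBIC))
E
```

```text
(no output)
```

View pics/w1c.png

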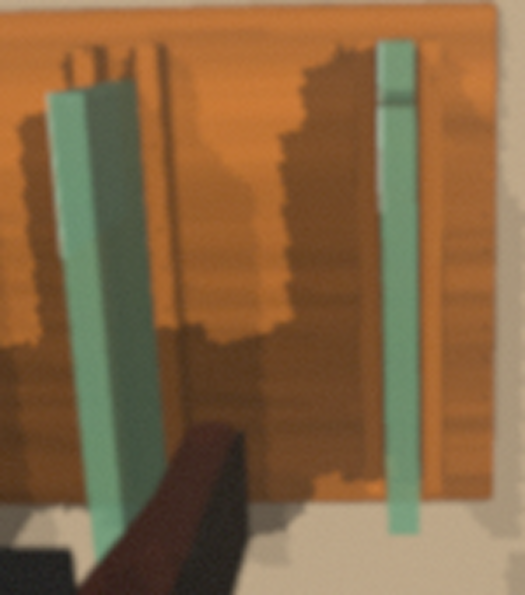

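The notch step shows at crop (397,100), with white frosting on the left (−y) face below it. That confirms the choice and the plate's axes. Now I'll refine the position.

```bash
python3 - <<'E'
from h import *
import pickle; st=pickle.load(open("st1.pkl","rb"))
np.set_printoptions(precision=1,suppress=True)
c=lambda x,y:(x/3.5+165-.36,y/3.5+120-.36)
P=px2w("wrist",[c(398,106),c(404,533),c(396,41)],[68,68,54],st);print(P)
v=P[0]-P[1];L=np.linalg.norm(v);u=v/L;print(L,u,"origin",P[1]+60*u, (P[0]+P[1])/2+7*u)
E
```

```text
[[521.2 338.3  68. ]
 [624.9 316.7  68. ]
 [507.3 340.9  54. ]]
105.8873666201616 [-1.   0.2  0. ] origin [566.2 328.9  68. ] [566.2 328.9  68. ]
```

The edge measures 105.9 mm against 106 mm expected, so I'll grasp at plate x = −12 with the grasp point at z = 50.

```bash
python3 - <<'E'
from h import *
u=np.array([-.979,.204,0]); o=np.array([566.2,328.9,8.])
g=o-12*u; q=toolR(u,[0,0,-1])
env.move_l([g[0],g[1],180],q)
print(env.move_l([g[0],g[1],111],rate=80,f_stop=8))
print(env.read_state()["tool_pos"])
print(set_gripper(0)); st=env.read_state(); print(st["width"],st["force"],st["tool_pos"])
env.move_l([g[0],g[1],220],rate=80)
env.hold(.2); st=env.read_state(); print(st["time_s"],st["width"],st["force"],st["tool_pos"])
for n in("wrist","top"): cv2.imwrite(f"pics/{n}2.png",viewer.camera(n))
E
```

```text
False
[578.27743871 326.63805385 111.41437318]
False
7.563871903618421 [-0.44439283 -0.28614255  1.2125993 ] [577.95428984 326.44535247 111.01896759]
8.45 7.528374920958336 [ 0.52838544 -0.52617215 -1.19104759] [577.82651584 326.39504089 219.58585172]
```

View pics/wrist2.png

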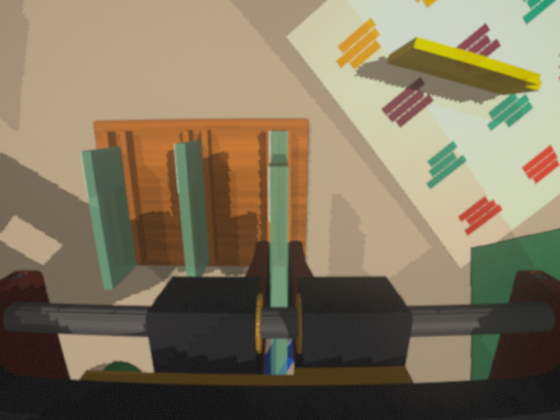

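View pics/top2.png

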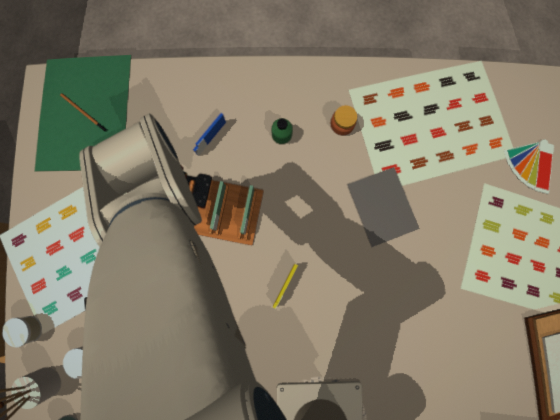

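The plate is held (width 7.5 mm) and lifted, with the notch visible at wrist (278,163) and the other two plates still in place. Next is the carry and tip.

```bash
python3 - <<'E'
from h import *
np.set_printoptions(precision=2,suppress=True)
u=np.array([-.979,.204,0]); o=np.array([566.2,328.9,8.]); g=o-12*u; q=toolR(u,[0,0,-1])
C=np.array([567,-182,0.]); t=np.radians(50)
a=np.radians(240); d=np.array([np.cos(a),np.sin(a),0]); up=np.array([0,0,1.])
py=np.cos(t)*d+np.sin(t)*up; pz=-np.sin(t)*d+np.cos(t)*up; px=np.cross(py,pz)
lab=C+[0,0,125]; tcp=lab-41*px-4*py-25*pz-12*px+103*pz
Q=toolR(px,-pz)
env.move_l([g[0],g[1],290],rate=150)
print(env.ik(tcp+[0,0,90],Q)); 
env.reach(tcp+[0,0,90],Q)
env.move_l(tcp,Q,rate=80); env.hold(.4)
st=env.read_state(); print(st["time_s"],st["width"],st["force"],st["tool_pos"],tcp)
Tm=R.from_quat(st["orientation"]).as_matrix()
print("normal angle",np.degrees(np.arccos(-Tm[2,1])),np.degrees(np.arccos(Tm[2,1])))
X=np.array([p[0]*px+p[1]*py+p[2]*pz for p in [(41,4,25),(46,4,46),(46,4,60),(60,4,46),(60,4,0),(22,4,0),(22,4,60)]])+lab-41*px-4*py-25*pz
for n in("scene","top","wrist"):
    im=viewer.camera(n); cv2.imwrite(f"pics/{n}3.png",im); print(n,w2px(n,X,st).round(0).tolist())
E
```

```text
[-0.02  0.71  1.44 -0.74  1.53 -0.83]
12.7333 7.595687194383739 [-0.44 -0.4  -2.26] [ 644.1  -154.5   172.25] [ 644.06 -154.53  172.07]
normal angle 40.00592280773008 139.99407719226994
scene [[165.0, 171.0], [169.0, 170.0], [170.0, 170.0], [174.0, 166.0], [169.0, 166.0], [155.0, 175.0], [161.0, 176.0]]
top [[397.0, 197.0], [392.0, 194.0], [389.0, 191.0], [389.0, 199.0], [398.0, 208.0], [405.0, 195.0], [393.0, 182.0]]
wrist [[272.0, 167.0], [271.0, 162.0], [271.0, 166.0], [271.0, 130.0], [273.0, 130.0], [273.0, 193.0], [271.0, 221.0]]
```

View pics/scene3.png

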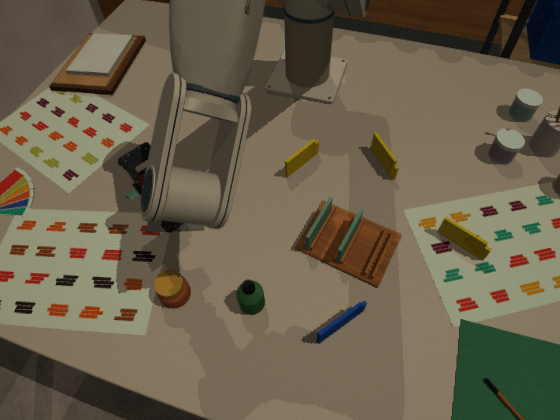

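View pics/top3.png

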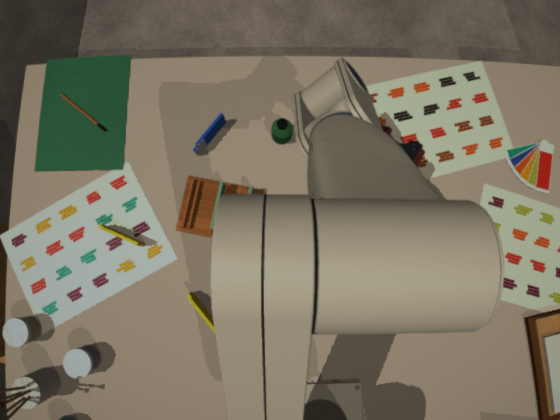

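View pics/wrist3.png

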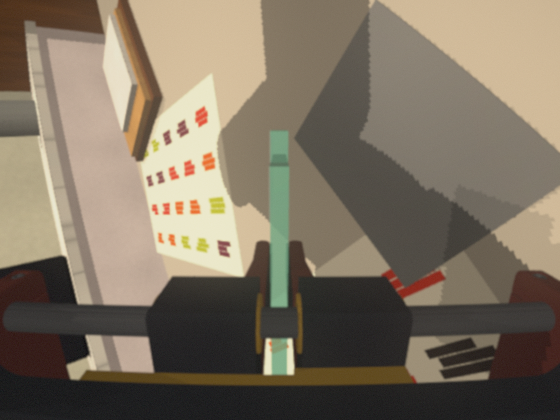

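The plate has not moved in the fingers: the notch is at wrist (278,163) as before. The frosted side (image left) faces up, 40° from vertical. I'll cross-check the card centre from the first scene image and from this wrist view.

```bash
python3 - <<'E'
from h import *
np.set_printoptions(precision=1,suppress=True)
P=px2w("scene",[(154,174),(209,172),(206,228),(149,230)],3);print(P,P.mean(0))
P=px2w("top",[(348,184),(395,165),(419,222),(371,246)],3);print(P.mean(0))
st=env.read_state()
# visible wrist corners
P=px2w("wrist",[(376,2),(402,284),(295,137)],3,st);print("wrist",P)
# plate notch position via wrist ray: predicted notch top edge mid
c,s=0,0
px=R.from_quat(st["orientation"]).as_matrix()
T=px; tcp=st["tool_pos"]
pl=lambda x,y,z: tcp+T[:,0]*(x+12)-T[:,1]*y-T[:,2]*(z-42-61)
print(w2px("wrist",[pl(46,0,60),pl(60,0,46),pl(-60,0,60)],st)); print("label",pl(41,4,25))
E
```

```text
[[ 504.8 -281.3    3. ]
 [ 457.  -142.1    3. ]
 [ 618.   -80.1    3. ]
 [ 663.5 -210.8    3. ]] [ 560.8 -178.6    3. ]
[ 567.6 -182.3    3. ]
wrist [[ 455.3 -145.9    3. ]
 [ 666.9 -217.4    3. ]
 [ 501.1 -275.     3. ]]
[[280.  165.7]
 [279.9 130.4]
 [279.6 374.1]]
label [ 567. -182.  125.]
```

Card centre estimates are (561,−179), (568,−182) and (561,−182), and the label is at (567,−182,125). I'm handing in.

```bash
python3 - <<'E'
from h import *
st=env.read_state(); print(st["time_s"],st["width"],abs(st["dq"]).max())
print(workorder.sign_off())
E
```

```text
12.8833 7.6794641228085965 0.0013912321279015171
the job is handed in; nothing more can be done
None
```

I took the notched plate, the one in the rack slot furthest to the robot's left (+y). I gripped it on its clear part about 12 mm from the middle on the side away from the label. I then lifted it out, tipped it over the card and handed in at 12.9 s, still holding it.

**Last checks before hand-in:**
- **Grip:** the finger opening was 7.7 mm on the 8 mm plate. The notch was in the same wrist pixel as after the lift, so the plate had not slipped, and the arm was still.
- **Label position:** the label is at about (567, −182, 125) mm. Three camera views put the card centre within about 7 mm of that.
- **Tip:** the frosted face's normal is 40° from vertical, a tip of 50°.
- **Other objects:** the jar and bottle stood where they were. The two plain plates were in their slots, seen clearly in the scene view but partly hidden by the arm from above.

No check failed. The label position and tip come from the tool pose plus the wrist view of the plate, because the arm hid the plate from the top camera.

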